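Load the inspection carriage and slide it to the index mark

ROBOT

A 7-joint arm with a two-finger parallel gripper is mounted at the origin on the work surface. World frame = base frame: x ahead of the robot, y to its left, z up, the work surface at z = 0. Lengths are in m, angles in rad, forces in N, time in s.
With the tool pointing down it reaches from about 0.425 to 0.875 m from the base axis. Payload 4.7 kg.
Tool frame: the origin (TCP) lies at the very end of the fingers, on their centre line; the grasp point (between the pads) lies r.grip_depth behind it (r.grip_depth is the distance from the TCP to the grasp point, in m); z points along the fingers, y is the line along which they close (so a half turn about z gives the same grasp; the last joint's range is limited). The gripper opens to 85 mm and grips with 20 to 120 N. Pads are 22 mm wide; open, the fingers measure 114 mm over their backs; the gripper's body (76 mm by 85 mm) begins 54 mm behind the grasp point. The pads swing forward as they close: fully open they stand 13 mm farther back than shut.
Start: joints at [-1.283, 0.321, -0.07, 1.45, 0.023, 1.371, -0.057], TCP at [0.176, 0.626, 0.231] pointing down, gripper open.
Joint ranges: [-2.86, 2.86], [-0.3, 2.09], [-1.38, 1.24], [0.06, 2.45], [-1.56, 4.7], [0.09, 2.05], [-2.69, 2.69]. Speed limits (rad/s): [2.57, 2.57, 3.14, 3.14, 3.14, 3.14, 3.14].

INTERFACE

Orientations are given as a unit quaternion [w, x, y, z].
In Python, from plant import r, optics gives the robot as it stands.
- The arm moves only by the tool arm_command, never from a script. Its argument "steps" is a list of rows, each a list of 7 numbers: the shift along the tool's x, y, z in cm, then the turn, a rotation vector about the tool's x, y, z in rad, then the opening, from -1 (shut) to 1 (fully open), so that 0 is half open. In form: [[x, y, z, rx, ry, rz, claw], ...]. A call has 1 to 20 rows; each row is the pose to reach, as a shift and turn from the pose commanded when the call began, along the tool's axes at that moment; what a row does not reach only later rows make up. A row lasts 1/12 s, in which the tool goes at most 41.7 mm and 7.16 degrees, less where a joint would pass 70% of its speed; a pose out of reach is approached as far as the arm can. A call with a gripper value outside its range is refused whole. The fingers move at their own pace and stop on an object; the grip force is fixed at half the most. Time passes only in rows, so rows that repeat a pose let the fingers close. It gives the time, the measured TCP pose, the force, the opening and the grip force at its end, in the units of the state.
- r.observe(): the state, without advancing time (a new reading comes with each control period).
- optics.grab_frame(name): name is "scene" or "top"; returns a dict with "img" (384x512x3 uint8, red, green, blue), "depth" (384x512 float32, m along the optical axis (not along the pixel's ray), 0 where there is no reading), "vfov" (degrees; the focal length in pixels is half the picture's height over the tangent of half this angle, whatever the lens; pixels are square), "cx", "cy" (the principal point, pixels), "view" (4x4, takes a point from world to camera coordinates). Camera axes: x right, y up, looking along -z (the intrinsics and any distortion apply to the point x, -y, -z); pixel columns grow to the right and rows downward; lengths in m; the calibration is good to about 2 mm. A picture is of the moment at which its call begins.
- r.sign_off(): hands the job in; it is judged then, once.
The state is a dict: "time": time; "joint_positions": joint angles; "qd": joint speeds; "joint_torque": joint torques, N m; "ee_pos": TCP position; "ee_rot": TCP orientation; "wrist_force": force on the tool from outside, world axes, zero at the start; "ft_torque": the same for the moment, N m; "width": opening from 0.0 (shut) to 1.0 (fully open); "grip_force": force on a finger pad.
Only numpy, scipy, OpenCV 4.12 (cv2) and the standard library are available. Lean on these libraries where they do the work, as an engineer would, in place of code of your own. Each camera call takes 0.05 s, during which the arm holds its last target. There are 200 camera calls.

TASK

Load the inspection carriage: lower the flanged ring, flange down, onto its upright spindle and then the plain collar on top of it, each fully home and set down gently rather than dropped. Then take the carriage's black grip and slide the loaded carriage along its track until its dark pointer fin is in line with the blade of the index clip beside the track, and let go. Leave the wafer cassette, the pack of wipes and the wand where they are.

Things in the scene. Friction and masses are not known exactly. Their poses are not given: they have to be found in the camera images.
- stage: Fixed grey base of the linear stage, 100 x 420 x 20 mm, on the bench. Origin: centre of its underside. Its y axis runs along the track (the carriage slides along it), its z axis is up.
- carriage (a joint): Carriage slide along the stage's +y, in m: 0 at the -y end stop, 0.20 at the +y end stop; needs about 3 N and stays where left. Aluminium plate 84 (x) x 190 (y) x 12 mm, top face 40 mm above the bench, with the spindle near its -y end, the grip near its +y end (115 mm from the spindle, centre to centre) and the pointer fin.
- spindle_foot (a point): Foot of the steel spindle: on its axis, level with the carriage plate's top face (40 mm above the bench). The spindle stands upright, 20 mm in diameter and 68 mm tall above this point, its last 12 mm tapering to 12 mm. Axes as the stage's.
- slide_grip (a point): Centre of the carriage's black ribbed grip, a block 46 mm (stage x) x 22 mm (stage y) x 45 mm high standing on the plate; this point is 26 mm above the plate's top face, 19 mm below the grip's top. Axes as the stage's.
- pointer (a point): Tip of the carriage's pointer: the outer top end of a dark steel upright fin 5 mm thick and 26 mm high on the plate's +x long edge, directly beside the grip; 54 mm above the bench. Axes as the stage's. It is at the mark when level, along the track, with the clip's blade.
- clip: Fixed index clip by the stage's +x long side: black block 50 x 32 x 36 mm with a dark steel upright blade on top, 5 mm thick, 55 mm long, top 54 mm above the bench, facing the carriage's pointer across a 4 to 9 mm gap. Origin: on the bench under the blade's inner end, in its mid plane; x axis along the blade away from the stage, y axis along the track (parallel to the stage's y).
- seat: Flanged aluminium ring, loose, lying flange down: flange 90 mm in diameter and 8 mm thick, above it a hub 56 mm in diameter; 34 mm high overall, bore 24 mm right through, 0.22 kg. Origin: centre of its underside, z along the bore. Home: origin at the spindle's foot.
- collar: Plain steel collar, loose, lying flat: 60 mm in diameter, 24 mm high, bore 24 mm right through, 0.25 kg. Origin: centre of its underside, z along the bore; either face may be down. Home: its lower face on the flanged ring's top, 34 mm above the spindle's foot.
- collar_mid (a point): Centre of the plain collar, 12 mm from either face; at home it is 46 mm above the spindle's foot.
- cassette: Bystander: open black wafer cassette with wafers, 130 x 170 x 100 mm (wafers up to 115 mm), 0.9 kg. Origin: centre of its underside.
- wipes: Bystander: white pack of wipes, 120 x 200 x 56 mm, 0.5 kg. Origin: centre of its underside.
- wand: Bystander: thin black wafer wand lying between the robot and the stage, 200 mm long along its y axis, 14 mm high. Origin: on its underside near the middle.

How it is judged:
By the outcome, as a careful person would: the job done as asked, in the order asked, and still so for the second after the job is handed in, with the robot touching nothing.
It also fails if it takes over 66 s, if anything falls off the work surface, if the arm or the gripper's body presses on something with over 40 N, if the wrist force passes 120 N, or if a joint passes its speed limit or range.

## Working session

There is one attempt and no reset: what is moved stays moved. The work goes in short steps, Python scripts to look and compute and a tool call to move; the robot and the scene stay as the last step left them, time stands still between calls to the robot, and variables do not carry over. Pictures are saved under pics/ and viewed, at most 10 in all, crops included, and the job is handed in when it is done.

Besides the shell and the picture viewer there is one more tool, called by a JSON object that holds its "op" and its "data". arm_command: Moves the arm, as the interface text tells. Its arguments: {"type":"object","properties":{"steps":{"type":"array"}},"required":["steps"]}

```bash
mkdir -p pics; cat > h.py <<'E'
import numpy as np, cv2
from plant import r, optics
def grab(n):
    f=optics.grab_frame(n); f['f']=f['img'].shape[0]/2/np.tan(np.radians(f['vfov'])/2); f['T']=np.linalg.inv(f['view']); return f
def ray(f,u,v):
    d=np.array([(u-f['cx'])/f['f'],-(v-f['cy'])/f['f'],-1.]); return f['T'][:3,3],f['T'][:3,:3]@d
def onplane(f,u,v,z):
    o,d=ray(f,u,v); return o+d*(z-o[2])/d[2]
def cloud(f):
    v,u=np.mgrid[:384,:512]; D=f['depth']
    p=np.stack([(u-f['cx'])/f['f']*D,-(v-f['cy'])/f['f']*D,-D],-1)
    return p@f['T'][:3,:3].T+f['T'][:3,3]
E
python3 - <<'E'
from h import *
for n in('scene','top'):
    f=grab(n); cv2.imwrite(f'pics/{n}0.png',f['img'][:,:,::-1]); print(n,f.keys(),f['vfov'],f['cx'],f['cy'],f['T'].round(3).tolist())
    c=cloud(f); np.savez(f'{n}0.npz',c=c,img=f['img'],D=f['depth'])
    print((f['depth']==0).mean())
s=r.observe(); print(s, r.grip_depth)
E
```

```text
scene dict_keys(['img', 'depth', 'vfov', 'cx', 'cy', 'view', 'f', 'T']) 43.86768132847943 253.02674947757174 192.18109921868577 [[-0.813, -0.484, 0.324, 1.086], [0.582, -0.675, 0.453, 0.718], [-0.001, 0.557, 0.83, 1.435], [0.0, 0.0, 0.0, 1.0]]
0.003941853841145833
top dict_keys(['img', 'depth', 'vfov', 'cx', 'cy', 'view', 'f', 'T']) 57.09700884765068 257.7813799792274 190.74646132290073 [[-0.018, 0.988, -0.155, 0.39], [-1.0, -0.018, -0.002, 0.013], [-0.005, 0.155, 0.988, 1.179], [0.0, 0.0, 0.0, 1.0]]
0.003987630208333333
{'time': 0.1, 'joint_positions': array([-1.28291213,  0.32177466, -0.07009283,  1.45159306,  0.02259959,
        1.37083535, -0.05691964]), 'qd': array([ 0.00107597, -0.00184813, -0.00116832, -0.00064026, -0.00018031,
        0.00022182,  0.00055702]), 'joint_torque': array([ 2.89119098e-04, -4.94876647e+01, -3.83742889e-01, -3.15210807e+01,
        1.30739957e-02,  7.38992501e-03, -1.51528104e-05]), 'ee_pos': array([0.17564824, 0.62528461, 0.2302961 ]), 'ee_rot': array([-7.76017481e-05,  1.36456613e-01,  9.90645629e-01, -9.08376058e-04]), 'wrist_force': array([ 0.4321956 , -0.40066498,  0.20794939]), 'ft_torque': array([-0.01947592,  0.00526766,  0.06445895]), 'grip_force': 0.0, 'width': 0.9992470654344099} 0.0187
```

View pics/scene0.png

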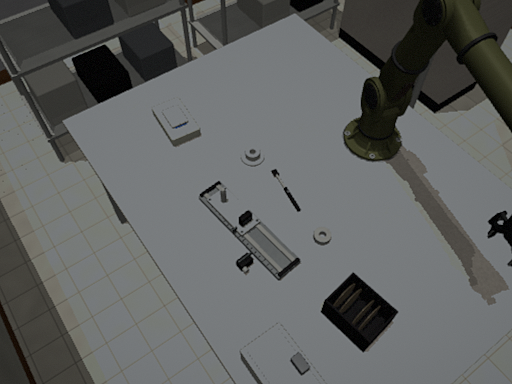

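View pics/top0.png

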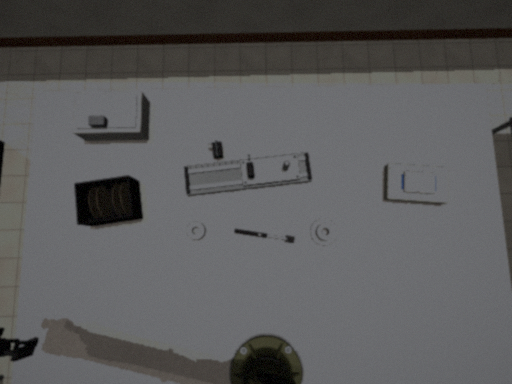

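The top view shows the stage spanning columns 185–310 and rows 153–195. The spindle is near (286,167), the grip near (251,170), the clip near (216,150), the ring near (322,232) and the collar near (196,231). Next I'll take an enlarged crop and measure with depth.

```bash
python3 - <<'E'
from h import *
t=np.load('top0.npz');s=np.load('scene0.npz')
a=cv2.resize(t['img'][135:255,180:345],None,fx=4.8,fy=4.8,interpolation=cv2.INTER_CUBIC)
cv2.imwrite('pics/topc.png',np.clip(a[:,:,::-1]*1.8,0,255))
a=cv2.resize(s['img'][140:285,190:345],None,fx=4,fy=4,interpolation=cv2.INTER_CUBIC)
cv2.imwrite('pics/scc.png',np.clip(a[:,:,::-1]*1.8,0,255))
np.set_printoptions(precision=4,suppress=True)
for n,d in(('top',t),('scene',s)):
    c=d['c']; g=d['img'].mean(-1)
    X,Y,Z=c[...,0],c[...,1],c[...,2]
    tab=(X>.3)&(X<.85)&(abs(Y)<.6)
    print(n,'table z',np.median(Z[tab]),Z[tab].std())
    m=((Z>.012)&tab).astype('uint8')
    k,l,st,ce=cv2.connectedComponentsWithStats(m)
    for i in range(1,k):
        if st[i,4]>15:
            q=c[l==i]; print(st[i],ce[i],'mean',q.mean(0),'min',q.min(0),'max',q.max(0))
E
```

```text
top table z 0.0005539416868474145 0.13570227805164956
[  75  105   74   35 2387] [111.5915 122.1186] mean [0.7942 0.4835 0.0866] min [0.3896 0.0129 0.0123] max [0.85   0.5999 1.1789]
[208 140  15  18 181] [215.9724 148.6188] mean [0.714  0.1521 0.0357] min [0.6868 0.1324 0.0128] max [0.7416 0.1813 0.0595]
[ 184  152  128   43 3700] [246.9443 173.1432] mean [0.6282 0.05   0.0365] min [ 0.3896 -0.1619  0.012 ] max [0.7023 0.2614 1.1789]
[ 384  163   65   42 2340] [415.1897 183.2709] mean [ 0.5817 -0.4954  0.0503] min [ 0.3896 -0.5999  0.0121] max [0.6532 0.0129 1.1789]
[  74  175   69   52 2720] [106.7574 200.1695] mean [0.5409 0.4899 0.0801] min [0.3896 0.0129 0.0123] max [0.6182 0.5871 1.1789]
[186 221  19  19 235] [195.217  230.0043] mean [0.4451 0.2211 0.0236] min [0.4159 0.1924 0.0127] max [0.4745 0.2507 0.0305]
[315 223  19  17 221] [324.2217 231.095 ] mean [ 0.4334 -0.1962  0.0371] min [ 0.3896 -0.2257  0.0122] max [0.4598 0.0129 1.1789]
[234 229  33   8  99] [250.1717 232.5556] mean [0.4331 0.0417 0.0381] min [ 0.3896 -0.0094  0.012 ] max [0.4465 0.0954 1.1789]
scene table z 0.
[... 494 characters left out ...]
4324 0.0343 0.0157] min [ 0.4229 -0.0062  0.0121] max [0.4422 0.0713 0.0237]
[295 205   6   6  18] [297.7222 207.7778] mean [0.4427 0.0877 0.0152] min [0.4345 0.0788 0.0127] max [0.4486 0.1004 0.0193]
[314 227  18  18 220] [322.4318 235.1409] mean [0.4461 0.2241 0.0222] min [0.4148 0.1918 0.0123] max [0.4753 0.2531 0.0305]
[ 322  273   77   79 2341] [357.7117 309.6126] mean [0.5442 0.4921 0.0684] min [0.4662 0.4055 0.0121] max [0.6182 0.5886 0.1213]
[ 254  323   73   61 2094] [287.5649 357.0879] mean [0.8036 0.4841 0.0954] min [0.759  0.3899 0.0809] max [0.8499 0.5973 0.1301][ WARN:0@0.173] global loadsave.cpp:1063 imwrite_ Unsupported depth image for selected encoder is fallbacked to CV_8U.
```

View pics/topc.png

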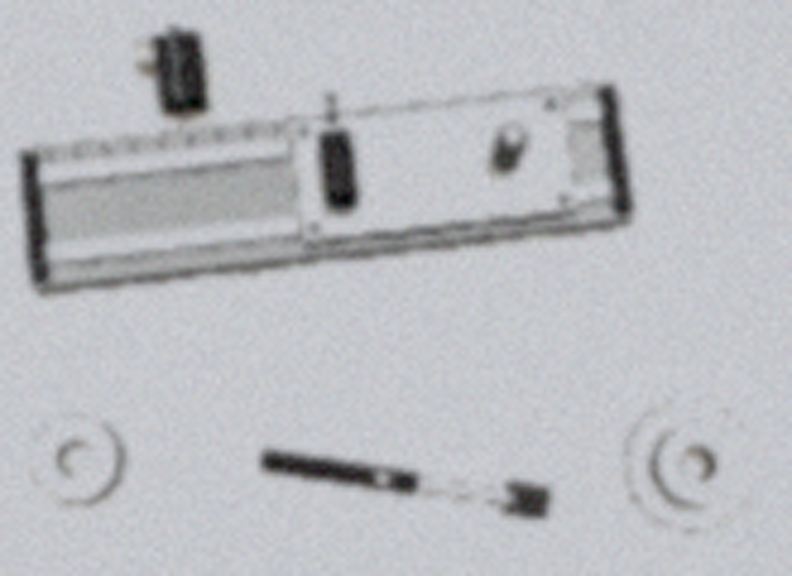

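View pics/scc.png

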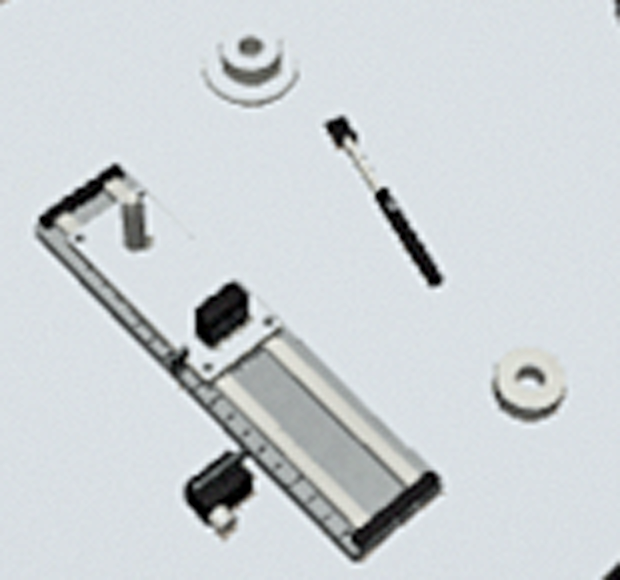

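The crops show the carriage near its −y end stop, with the fin beside the grip at about (249,156) in full top pixels. The clip blade faces the track at about (218,160). Now I'll fit precise positions from the clouds.

```bash
python3 - <<'E'
from h import *
np.set_printoptions(precision=4,suppress=True)
for n in('top','scene'):
    d=np.load(n+'0.npz'); c=d['c'].reshape(-1,3); g=d['img'].mean(-1).ravel()
    def sel(x0,x1,y0,y1,z0,z1): return c[(c[:,0]>x0)&(c[:,0]<x1)&(c[:,1]>y0)&(c[:,1]<y1)&(c[:,2]>z0)&(c[:,2]<z1)]
    def rect(q): return cv2.minAreaRect((q[:,:2]*1000).astype('float32'))
    def circ(q): return np.array(cv2.minEnclosingCircle((q[:,:2]*1000).astype('float32'))[0]),cv2.minEnclosingCircle((q[:,:2]*1000).astype('float32'))[1]
    print(n)
    q=sel(.38,.5,-.25,-.14,.028,.042);print('hubtop',circ(q),np.median(q,0),len(q))
    q=sel(.38,.5,-.27,-.12,.005,.042);print('flange',circ(q),len(q))
    q=sel(.39,.5,.17,.27,.019,.032);print('collar',circ(q),np.median(q,0),len(q))
    q=sel(.5,.72,-.2,-.02,.06,.13);print('spindle',circ(q),q.mean(0),q.min(0),q.max(0),len(q))
    q=sel(.54,.72,-.2,.3,.012,.05);print('stage',rect(q),len(q))
    q=sel(.54,.72,-.2,.3,.034,.046);print('plate',rect(q),len(q),np.median(q,0))
    q=sel(.5,.76,-.02,.12,.076,.095);print('griptop',rect(q),np.mean(q,0),len(q))
    q=sel(.655,.76,.1,.2,.012,.07);print('clip',rect(q),len(q))
    q=sel(.655,.76,.1,.2,.042,.07);print('blade',rect(q),q.mean(0),len(q)); print(q[::3])
    q=sel(.66,.72,.02,.12,.044,.07);print('fin',q)
E
```

```text
top
hubtop (array([ 434.2392, -198.0316]), 28.21638298034668) [ 0.4335 -0.1973  0.0333] 195
flange (array([ 458.2904, -192.8549]), 79.31890106201172) 529
collar (array([445.0688, 221.962 ]), 29.8607177734375) [0.4448 0.2215 0.0239] 224
spindle (array([644.8782, -74.9268]), 9.95854663848877) [ 0.6416 -0.0737  0.0949] [ 0.6356 -0.0849  0.0618] [ 0.6525 -0.065   0.1113] 45
stage ((656.5924682617188, 51.869659423828125), (148.5020294189453, 417.5608215332031), 5.730358123779297) 3602
plate ((660.2587280273438, 52.672637939453125), (141.604248046875, 411.9050598144531), 5.881163120269775) 1348 [ 0.6392 -0.0261  0.0395]
griptop ((633.2302856445312, 39.244483947753906), (43.7208137512207, 21.454198837280273), 5.398822784423828) [0.6329 0.0393 0.0842] 96
clip ((698.5325317382812, 150.24423217773438), (95.7727279663086, 86.22856140136719), 89.58897399902344) 316
blade ((712.81298828125, 150.15370178222656), (52.277984619140625, 4.827975273132324), 5.810872554779053) [0.7111 0.1498 0.053 ] 30
[[0.7388 0.1533 0.0522]
 [0.7315 0.1531 0.0536]
 [0.7286 0.15   0.0516]
 [0.7199 0.1525 0.0583]
 [0.71
[... 1570 characters left out ...]
[0.7147 0.1484 0.0502]
 [0.7062 0.153  0.0477]
 [0.7151 0.1546 0.0539]
 [0.7222 0.1537 0.0535]
 [0.6961 0.1664 0.0435]
 [0.7274 0.1556 0.0558]
 [0.738  0.1542 0.059 ]
 [0.727  0.1547 0.0465]
 [0.7351 0.1552 0.0499]
 [0.7397 0.1564 0.0503]]
fin [[0.6642 0.0352 0.0443]
 [0.6665 0.0386 0.0448]
 [0.6781 0.0443 0.058 ]
 [0.6741 0.0441 0.0537]
 [0.6708 0.0451 0.0518]
 [0.6817 0.0434 0.0538]
 [0.6786 0.0448 0.0525]
 [0.6745 0.0444 0.0478]
 [0.671  0.045  0.0451]
 [0.6851 0.0422 0.0488]
 [0.6839 0.0468 0.0542]
 [0.681  0.0484 0.0535]
 [0.6762 0.0467 0.0461]
 [0.6873 0.0455 0.0491]
 [0.6832 0.045  0.0441]
 [0.6813 0.0484 0.0469]
 [0.6887 0.0474 0.0465]
 [0.6634 0.075  0.0467]
 [0.673  0.0713 0.0445]]
```

```bash
cat > go.py <<'E'
import sys, numpy as np
from scipy.spatial.transform import Rotation as R
from plant import r
def go(*targets):  # x,y,z,yaw deg of tool y
    s=r.observe(); q=s['ee_rot']; A=R.from_quat([q[1],q[2],q[3],q[0]])
    y=A.as_matrix()[:,1]; print('t',round(s['time'],2),'pos',s['ee_pos'].round(4),'yaw',np.degrees(np.arctan2(y[1],y[0])).round(2),'j',s['joint_positions'].round(2),'F',s['wrist_force'].round(1),'w',round(s['width'],3),'grip',round(s['grip_force'],1))
    for x,yy,z,a in targets:
        c,sn=np.cos(np.radians(a)),np.sin(np.radians(a)); Yv=np.array([c,sn,0]);Zv=np.array([0,0,-1.]);Xv=np.cross(Yv,Zv)
        B=R.from_matrix(np.stack([Xv,Yv,Zv],1)); print((x,yy,z,a),'->',(A.inv().apply(np.array([x,yy,z])-s['ee_pos'])*100).round(2),(A.inv()*B).as_rotvec().round(4))
if __name__=='__main__':
    v=[float(t) for t in sys.argv[1:]]; go(*[v[i:i+4] for i in range(0,len(v),4)])
E
python3 go.py .445 .2225 .15 74.3  .5 0 .15 90 .435 -.196 .10 95.7
```

```text
t 0.1 pos [0.1756 0.6253 0.2303] yaw 74.31 j [-1.28  0.32 -0.07  1.45  0.02  1.37 -0.06] F [ 0.4 -0.4  0.2] w 0.999 grip 0.0
(0.445, 0.2225, 0.15, 74.3) -> [-36.82 -31.48   8.09] [-0.0018  0.0001  0.0002]
(0.5, 0.0, 0.15, 90.0) -> [-48.13 -51.42   8.13] [-1.800e-03 -2.000e-04 -2.738e-01]
(0.435, -0.196, 0.1, 95.7) -> [-47.17 -72.03  13.17] [-1.800e-03 -2.000e-04 -3.733e-01]
```

{"op": "arm_command", "data": {"steps": [[-36.8,-31.5,5,0,0,0,1],[-36.8,-31.5,5,0,0,0,1],[-36.8,-31.5,5,0,0,0,1],[-36.8,-31.5,5,0,0,0,1],[-36.8,-31.5,5,0,0,0,1],[-36.8,-31.5,5,0,0,0,1],[-36.8,-31.5,5,0,0,0,1],[-36.8,-31.5,5,0,0,0,1],[-36.8,-31.5,5,0,0,0,1],[-36.8,-31.5,5,0,0,0,1],[-36.8,-31.5,8,0,0,-0.05,1],[-40,-37,8,0,0,-0.1,1],[-43,-42,8,0,0,-0.15,1],[-46,-47,8,0,0,-0.2,1],[-48.1,-51.4,8,0,0,-0.27,1],[-48.1,-56,8,0,0,-0.32,1],[-48,-60,8,0,0,-0.373,1],[-47.5,-64,9,0,0,-0.373,1],[-47.3,-68,11,0,0,-0.373,1],[-47.2,-72,13,0,0,-0.373,1]]}}

```text
time: 1.77
ee_pos: [0.4555, -0.1124, 0.1284]
ee_rot: [0.001, -0.049, 0.999, 0.0]
wrist_force: [1.1, -0.9, -0.5]
width: 1.0
grip_force: 0.0
```

```bash
python3 go.py .435 -.1965 .07 95.7 .435 -.1965 .010 95.7; python3 - <<'E'
from h import *
f=grab('top'); c=cloud(f)
a=cv2.resize(f['img'][195:290,270:400],None,fx=5,fy=5,interpolation=cv2.INTER_CUBIC)
cv2.imwrite('pics/t1.png',np.clip(a[:,:,::-1].astype(float)*1.6,0,255).astype('uint8'))
E
```

```text
t 1.77 pos [ 0.4555 -0.1124  0.1284] yaw 95.67 j [-0.43 -0.    0.62  2.03  0.    1.11  1.86] F [ 1.1 -0.9 -0.5] w 1.0 grip 0.0
(0.435, -0.1965, 0.07, 95.7) -> [ 2.88 -8.17  5.84] [-0.      0.0023 -0.0006]
(0.435, -0.1965, 0.01, 95.7) -> [ 2.9  -8.17 11.84] [-0.      0.0023 -0.0006]
```

{"op": "arm_command", "data": {"steps": [[0,0,0,0,0,0,1],[0,0,0,0,0,0,1],[0,0,0,0,0,0,1],[0,0,0,0,0,0,1]]}}

```text
time: 2.15
ee_pos: [0.456, -0.1087, 0.1282]
ee_rot: [0.0, -0.051, 0.999, 0.0]
wrist_force: [0.4, 0.5, -0.3]
width: 1.005
grip_force: 0.0
```

```bash
python3 go.py .435 -.1965 .07 95.7 .435 -.1965 .010 95.7
```

```text
t 2.15 pos [ 0.456  -0.1087  0.1282] yaw 95.85 j [-0.43 -0.    0.62  2.03 -0.    1.11  1.86] F [ 0.4  0.5 -0.3] w 1.005 grip 0.0
(0.435, -0.1965, 0.07, 95.7) -> [ 2.99 -8.52  5.82] [0.0002 0.0004 0.0026]
(0.435, -0.1965, 0.01, 95.7) -> [ 2.99 -8.53 11.82] [0.0002 0.0004 0.0026]
```

{"op": "arm_command", "data": {"steps": [[1.5,-4,1,0,0,0,1],[3,-8,3,0,0,0,1],[3,-8.5,5.8,0,0,0,1],[3,-8.5,7.8,0,0,0,1],[3,-8.5,9.5,0,0,0,1],[3,-8.5,10.5,0,0,0,1],[3,-8.5,11.2,0,0,0,1],[3,-8.5,11.7,0,0,0,1],[3,-8.5,11.7,0,0,0,1],[3,-8.5,11.7,0,0,0,1],[3,-8.5,11.7,0,0,0,1],[3,-8.5,11.7,0,0,0,1]]}}

```text
time: 3.15
ee_pos: [0.4348, -0.1978, 0.0118]
ee_rot: [0.001, -0.05, 0.999, -0.0]
wrist_force: [-0.7, -0.2, -0.6]
width: 0.998
grip_force: 0.0
```

```bash
python3 go.py .435 -.1965 .010 95.7; python3 - <<'E'
from h import *
f=grab('scene')
a=cv2.resize(f['img'][105:195,200:330],None,fx=5,fy=5,interpolation=cv2.INTER_CUBIC)
cv2.imwrite('pics/s2.png',np.clip(a[:,:,::-1].astype(float)*1.6,0,255).astype('uint8'))
E
```

```text
t 3.15 pos [ 0.4348 -0.1978  0.0118] yaw 95.7 j [-0.27  0.23  0.7   2.12 -0.2   0.86  2.22] F [-0.7 -0.2 -0.6] w 0.998 grip 0.0
(0.435, -0.1965, 0.01, 95.7) -> [-0.04  0.13  0.18] [-0.0001  0.0018 -0.    ]
```

View pics/s2.png

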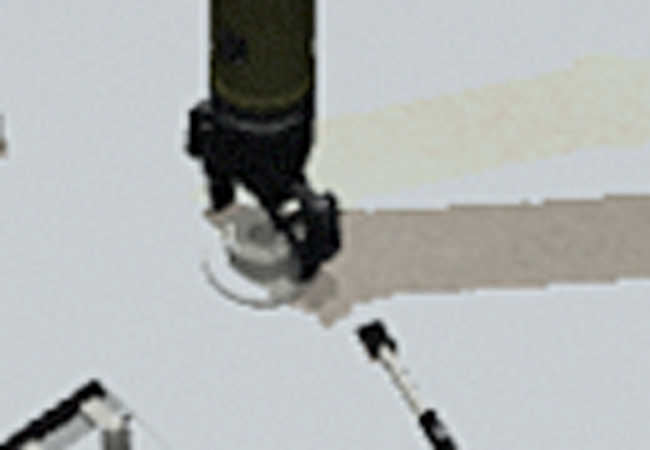

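The crop shows the open fingers straddling the hub at crop (255,235), clear of the wand. I'll close now.

{"op": "arm_command", "data": {"steps": [[0,0.1,0.1,0,0,0,1],[0,0.1,0.1,0,0,0,-1],[0,0.1,0.1,0,0,0,-1],[0,0.1,0.1,0,0,0,-1],[0,0.1,0.1,0,0,0,-1],[0,0.1,0.1,0,0,0,-1],[0,0.1,0.1,0,0,0,-1],[0,0.1,0.1,0,0,0,-1],[0,0.1,0.1,0,0,0,-1],[0,0.1,0.1,0,0,0,-1],[0,0.1,0.1,0,0,0,-1],[0,0.1,0.1,0,0,0,-1]]}}

```text
time: 4.2
ee_pos: [0.4342, -0.1971, 0.0109]
ee_rot: [0.0, -0.049, 0.999, 0.0]
wrist_force: [-3.2, 0.3, 8.8]
width: 0.64
grip_force: 61.9
```

```bash
python3 go.py .435 -.1965 .16 95.7 .645 -.074 .17 95.7
```

```text
t 4.2 pos [ 0.4342 -0.1971  0.0109] yaw 95.66 j [-0.27  0.23  0.7   2.12 -0.2   0.86  2.21] F [-3.2  0.3  8.8] w 0.64 grip 61.9
(0.435, -0.1965, 0.16, 95.7) -> [ -0.09   0.06 -14.91] [ 0.0002  0.0006 -0.0008]
(0.645, -0.074, 0.17, 95.7) -> [-22.2   10.18 -15.9 ] [ 0.0002  0.0006 -0.0008]
```

{"op": "arm_command", "data": {"steps": [[0,0,-1,0,0,0,-1],[0,0,-3,0,0,0,-1],[0,0,-7,0,0,0,-1],[0,0,-11,0,0,0,-1],[0,0,-15,0,0,0,-1],[-3,1.5,-15.9,0,0,0,-1],[-6.5,3,-15.9,0,0,0,-1],[-10,4.5,-15.9,0,0,0,-1],[-13.5,6,-15.9,0,0,0,-1],[-17,7.5,-15.9,0,0,0,-1],[-20,9,-15.9,0,0,0,-1],[-21.5,9.8,-15.9,0,0,0,-1],[-22.2,10.2,-15.9,0,0,0,-1],[-22.2,10.2,-15.9,0,0,0,-1],[-22.2,10.2,-15.9,0,0,0,-1],[-22.2,10.2,-15.9,0,0,0,-1],[-22.2,10.2,-15.9,0,0,0,-1]]}}

```text
time: 5.62
ee_pos: [0.6435, -0.0751, 0.1695]
ee_rot: [-0.0, -0.048, 0.999, 0.0]
wrist_force: [0.8, -0.7, -2.1]
width: 0.636
grip_force: 64.5
```

```bash
python3 go.py .645 -.074 .145 95.7; python3 - <<'E'
from h import *
np.set_printoptions(precision=4,suppress=True)
for n in('scene','top'):
    f=grab(n); c=cloud(f)
    q=c.reshape(-1,3); q=q[(abs(q[:,0]-.645)<.07)&(abs(q[:,1]+.074)<.07)]
    fl=q[(q[:,2]>.152)&(q[:,2]<.172)]; print(n,len(fl),cv2.minEnclosingCircle((fl[:,:2]*1000).astype('float32')),fl.mean(0))
    if n=='scene':
        a=cv2.resize(f['img'][110:270,180:320],None,fx=4.5,fy=3.7,interpolation=cv2.INTER_CUBIC)
        cv2.imwrite('pics/s3.png',np.clip(a[:,:,::-1].astype(float)*1.6,0,255).astype('uint8'))
E
```

```text
t 5.62 pos [ 0.6435 -0.0751  0.1695] yaw 95.53 j [-0.41  0.4   0.63  1.56 -0.24  1.27  1.92] F [ 0.8 -0.7 -2.1] w 0.636 grip 64.5
(0.645, -0.074, 0.145, 95.7) -> [-0.16  0.1   2.45] [ 0.     -0.     -0.0029]
scene 209 ((644.9459838867188, -72.67487335205078), 46.051239013671875) [ 0.6579 -0.0604  0.1655]
top 0 ((0.0, 0.0), 0.0) [nan nan nan]<stdin>:6: RuntimeWarning: Mean of empty slice.
  ret = um.true_divide(
```

View pics/s3.png

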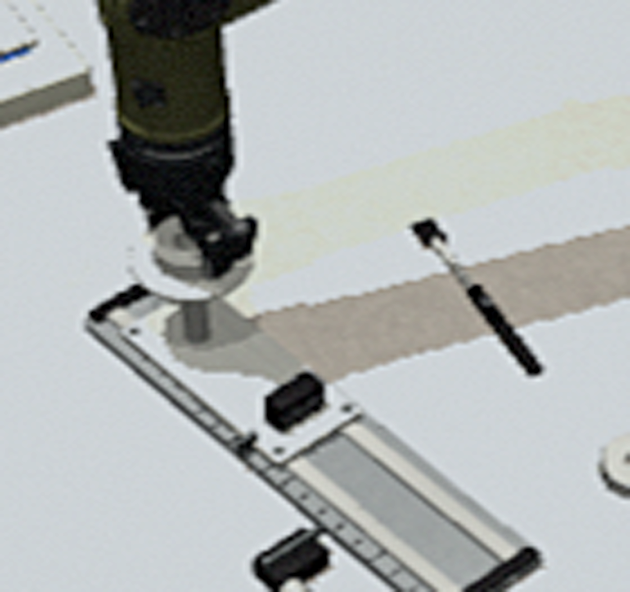

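The ring is held level directly above the spindle, with flange centre and spindle agreeing to about 1 mm in the scene camera. I'll descend with a force check.

{"op": "arm_command", "data": {"steps": [[0,0.05,2,0,0,0,-1],[0,0.05,3.5,0,0,0,-1],[0,0.05,4.5,0,0,0,-1],[0,0.05,5,0,0,0,-1],[0,0.05,5.4,0,0,0,-1],[0,0.05,5.8,0,0,0,-1],[0,0.05,6.2,0,0,0,-1],[0,0.05,6.6,0,0,0,-1],[0,0.05,7,0,0,0,-1],[0,0.05,7.4,0,0,0,-1],[0,0.05,7.4,0,0,0,-1],[0,0.05,7.4,0,0,0,-1]]}}

```text
time: 6.72
ee_pos: [0.6448, -0.0736, 0.0947]
ee_rot: [0.0, -0.049, 0.999, -0.001]
wrist_force: [0.8, -2.8, -3.4]
width: 0.638
grip_force: 64.3
```

```bash
python3 go.py .645 -.074 .051 95.7
```

```text
t 6.72 pos [ 0.6448 -0.0736  0.0947] yaw 95.65 j [-0.4   0.46  0.6   1.63 -0.28  1.14  1.95] F [ 0.8 -2.8 -3.4] w 0.638 grip 64.3
(0.645, -0.074, 0.051, 95.7) -> [-0.01 -0.04  4.37] [-0.0011  0.0003 -0.0008]
```

{"op": "arm_command", "data": {"steps": [[0,0,0.8,0,0,0,-1],[0,0,1.6,0,0,0,-1],[0,0,2.4,0,0,0,-1],[0,0,3,0,0,0,-1],[0,0,3.5,0,0,0,-1],[0,0,3.8,0,0,0,-1],[0,0,4,0,0,0,-1],[0,0,4.1,0,0,0,-1],[0,0,4.2,0,0,0,-1],[0,0,4.3,0,0,0,-1],[0,0,4.3,0,0,0,-1],[0,0,4.3,0,0,0,-1]]}}

```text
time: 7.72
ee_pos: [0.6448, -0.0727, 0.052]
ee_rot: [0.0, -0.05, 0.999, 0.0]
wrist_force: [1.5, -2.5, -1.1]
width: 0.641
grip_force: 64.5
```

```bash
python3 go.py .645 -.074 .051 95.7
```

```text
t 7.72 pos [ 0.6448 -0.0727  0.052 ] yaw 95.69 j [-0.38  0.51  0.59  1.66 -0.31  1.06  1.97] F [ 1.5 -2.5 -1.1] w 0.641 grip 64.5
(0.645, -0.074, 0.051, 95.7) -> [-0.01 -0.14  0.1 ] [ 0.0001  0.0003 -0.0002]
```

{"op": "arm_command", "data": {"steps": [[0,0,0.05,0,0,0,-1],[0,0,0.1,0,0,0,-1],[0,0,0.15,0,0,0,-1],[0,0,0.15,0,0,0,-1],[0,0,0.15,0,0,0,-1]]}}

```text
time: 8.13
ee_pos: [0.6448, -0.0726, 0.051]
ee_rot: [0.0, -0.05, 0.999, 0.0]
wrist_force: [-0.3, -1.8, 2.1]
width: 0.634
grip_force: 64.9
```

{"op": "arm_command", "data": {"steps": [[0,0,0.05,0,0,0,-1],[0,0,0.1,0,0,0,-1],[0,0,0.1,0,0,0,-1],[0,0,0.1,0,0,0,-1]]}}

```text
time: 8.47
ee_pos: [0.6448, -0.0727, 0.0509]
ee_rot: [0.0, -0.05, 0.999, 0.0]
wrist_force: [-3.0, -0.8, 9.0]
width: 0.638
grip_force: 65.5
```

Contact at 9 N with the TCP at the expected height, so the ring is home. I'll release and retreat.

{"op": "arm_command", "data": {"steps": [[0,0,0.05,0,0,0,0.6],[0,0,0.05,0,0,0,1],[0,0,0.05,0,0,0,1],[0,0,0.05,0,0,0,1],[0,0,0.05,0,0,0,1],[0,0,0.05,0,0,0,1],[0,0,-1,0,0,0,1],[0,0,-3,0,0,0,1],[0,0,-6,0,0,0,1],[0,0,-9,0,0,0,1],[0,0,-12,0,0,0,1],[0,0,-12,0,0,0,1],[0,0,-12,0,0,0,1],[0,0,-12,0,0,0,1]]}}

```text
time: 9.63
ee_pos: [0.6445, -0.0726, 0.1698]
ee_rot: [0.0, -0.05, 0.999, 0.0]
wrist_force: [-0.4, -0.8, -0.8]
width: 0.998
grip_force: 0.0
```

```bash
python3 go.py .445 .2225 .15 95.7 .445 .2225 .002 95.7
```

```text
t 9.63 pos [ 0.6445 -0.0726  0.1698] yaw 95.69 j [-0.41  0.4   0.63  1.56 -0.24  1.27  1.92] F [-0.4 -0.8 -0.8] w 0.998 grip 0.0
(0.445, 0.2225, 0.15, 95.7) -> [16.93 31.34  1.99] [ 0.0005  0.0002 -0.0002]
(0.445, 0.2225, 0.002, 95.7) -> [16.93 31.34 16.79] [ 0.0005  0.0002 -0.0002]
```

{"op": "arm_command", "data": {"steps": [[1.7,3.1,0,0,0,0,1],[3.4,6.3,0,0,0,0,1],[5.1,9.4,0,0,0,0,1],[6.8,12.5,0,0,0,0,1],[8.5,15.7,0,0,0,0,1],[10.2,18.8,0,0,0,0,1],[11.9,22,0,0,0,0,1],[13.5,25,0.5,0,0,0,1],[15.2,28.2,1.5,0,0,0,1],[16.9,31.3,3,0,0,0,1],[16.9,31.3,6,0,0,0,1],[16.9,31.3,9,0,0,0,1],[16.9,31.3,11,0,0,0,1],[16.9,31.3,12,0,0,0,1],[16.9,31.3,12,0,0,0,1],[16.9,31.3,12,0,0,0,1],[16.9,31.3,12,0,0,0,1]]}}

```text
time: 11.05
ee_pos: [0.4465, 0.2222, 0.0506]
ee_rot: [0.001, -0.049, 0.999, 0.0]
wrist_force: [1.0, -0.4, -0.4]
width: 0.997
grip_force: 0.0
```

```bash
python3 go.py .445 .2225 .003 95.7; python3 - <<'E'
from h import *
np.set_printoptions(precision=4,suppress=True)
f=grab('scene'); c=cloud(f).reshape(-1,3)
q=c[(abs(c[:,0]-.645)<.06)&(abs(c[:,1]+.074)<.06)]
for a,b in((.044,.052),(.068,.08),(.1,.115)):
    s=q[(q[:,2]>a)&(q[:,2]<b)]; print(len(s),np.median(s,0),cv2.minEnclosingCircle((s[:,:2]*1000).astype('float32')))
E
```

```text
t 11.05 pos [0.4465 0.2222 0.0506] yaw 95.66 j [-0.91  0.18  0.42  2.03 -0.09  0.94  1.23] F [ 1.  -0.4 -0.4] w 0.997 grip 0.0
(0.445, 0.2225, 0.003, 95.7) -> [0.15 0.04 4.76] [ 0.0008  0.0016 -0.0008]
192 [ 0.6592 -0.0517  0.048 ] ((643.203369140625, -68.18543243408203), 56.8349494934082)
134 [ 0.6497 -0.0642  0.0736] ((644.4049072265625, -70.54499816894531), 29.97189712524414)
16 [ 0.6463 -0.0721  0.1039] ((645.3612670898438, -72.0901107788086), 9.145341873168945)
```

The ring is home: hub top 73.6 mm and flange top 48 mm, as they should be. Now the collar.

{"op": "arm_command", "data": {"steps": [[0.1,0,1.5,0,0,0,1],[0.15,0,3,0,0,0,1],[0.15,0,3.8,0,0,0,1],[0.15,0,4.3,0,0,0,1],[0.15,0,4.6,0,0,0,1],[0.15,0,4.6,0,0,0,1],[0.15,0,4.6,0,0,0,-1],[0.15,0,4.6,0,0,0,-1],[0.15,0,4.6,0,0,0,-1],[0.15,0,4.6,0,0,0,-1],[0.15,0,4.6,0,0,0,-1],[0.15,0,4.6,0,0,0,-1],[0.15,0,4.6,0,0,0,-1],[0.15,0,4.6,0,0,0,-1],[0.15,0,4.6,0,0,0,-1]]}}

```text
time: 12.35
ee_pos: [0.4448, 0.2222, 0.0046]
ee_rot: [0.001, -0.05, 0.999, 0.001]
wrist_force: [-0.9, -0.6, 5.6]
width: 0.668
grip_force: 65.2
```

```bash
python3 go.py .645 -.073 .15 95.7 
```

```text
t 12.35 pos [0.4448 0.2222 0.0046] yaw 95.68 j [-0.89  0.25  0.41  2.07 -0.13  0.85  1.27] F [-0.9 -0.6  5.6] w 0.668 grip 65.2
(0.645, -0.073, 0.15, 95.7) -> [-17.02 -31.35 -14.54] [ 0.001   0.0015 -0.0003]
```

{"op": "arm_command", "data": {"steps": [[0,0,-1,0,0,0,-1],[0,0,-4,0,0,0,-1],[0,0,-8,0,0,0,-1],[0,0,-12,0,0,0,-1],[-1,-2,-14,0,0,0,-1],[-2.7,-5,-14.5,0,0,0,-1],[-4.4,-8.1,-14.5,0,0,0,-1],[-6.1,-11.2,-14.5,0,0,0,-1],[-7.8,-14.4,-14.5,0,0,0,-1],[-9.5,-17.5,-14.5,0,0,0,-1],[-11.2,-20.6,-14.5,0,0,0,-1],[-12.9,-23.7,-14.5,0,0,0,-1],[-14.6,-26.9,-14.5,0,0,0,-1],[-16,-29.5,-14.5,0,0,0,-1],[-17,-31.3,-14.5,0,0,0,-1],[-17,-31.3,-14.5,0,0,0,-1],[-17,-31.3,-14.5,0,0,0,-1],[-17,-31.3,-14.5,0,0,0,-1],[-17,-31.3,-14.5,0,0,0,-1]]}}

```text
time: 13.93
ee_pos: [0.6436, -0.0708, 0.1483]
ee_rot: [-0.0, -0.051, 0.999, 0.001]
wrist_force: [-0.1, 0.3, -2.5]
width: 0.66
grip_force: 65.7
```

```bash
python3 go.py .645 -.073 .0785 95.7;  python3 - <<'E'
from h import *
np.set_printoptions(precision=4,suppress=True)
f=grab('scene'); c=cloud(f).reshape(-1,3); z=r.observe()['ee_pos'][2]-.0046+.024
q=c[(abs(c[:,0]-.645)<.06)&(abs(c[:,1]+.074)<.06)]
s=q[abs(q[:,2]-z)<.005]; print(len(s),np.median(s,0),s.min(0),s.max(0),cv2.minEnclosingCircle((s[:,:2]*1000).astype('float32')))
a=cv2.resize(f['img'][130:210,190:290],None,fx=6,fy=6,interpolation=cv2.INTER_CUBIC)
cv2.imwrite('pics/s4.png',np.clip(a[:,:,::-1].astype(float)*1.6,0,255).astype('uint8'))
E
```

```text
t 13.93 pos [ 0.6436 -0.0708  0.1483] yaw 95.81 j [-0.43  0.42  0.64  1.58 -0.26  1.23  1.94] F [-0.1  0.3 -2.5] w 0.66 grip 65.7
(0.645, -0.073, 0.0785, 95.7) -> [-0.12 -0.24  6.98] [ 0.0015 -0.0007  0.0019]
113 [ 0.655  -0.0719  0.1671] [ 0.6219 -0.1012  0.1629] [ 0.6723 -0.0282  0.1721] ((646.743896484375, -64.80907440185547), 37.95732498168945)
```

View pics/s4.png

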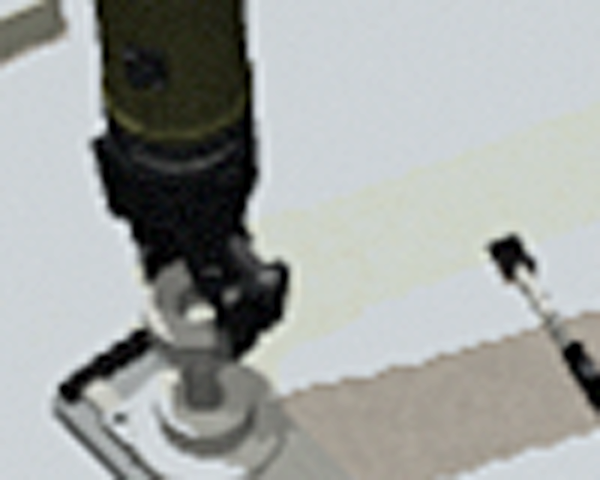

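The crop shows the collar held level over the ring and spindle, slightly to the +y side. I'll correct −2 mm along tool y and descend past the taper.

{"op": "arm_command", "data": {"steps": [[-0.1,-0.2,1,0,0,0,-1],[-0.1,-0.2,2,0,0,0,-1],[-0.1,-0.2,2.7,0,0,0,-1],[-0.1,-0.2,3.2,0,0,0,-1],[-0.1,-0.2,3.6,0,0,0,-1],[-0.1,-0.2,4,0,0,0,-1],[-0.1,-0.2,4.4,0,0,0,-1],[-0.1,-0.2,4.8,0,0,0,-1],[-0.1,-0.2,5.2,0,0,0,-1],[-0.1,-0.2,5.2,0,0,0,-1],[-0.1,-0.2,5.2,0,0,0,-1]]}}

```text
time: 14.9
ee_pos: [0.6453, -0.0747, 0.0963]
ee_rot: [-0.0, -0.05, 0.999, 0.0]
wrist_force: [-0.1, 0.8, -2.0]
width: 0.666
grip_force: 65.7
```

```bash
python3 go.py .645 -.073 .0785 95.7
```

```text
t 14.9 pos [ 0.6453 -0.0747  0.0963] yaw 95.68 j [-0.41  0.47  0.63  1.63 -0.3   1.14  1.96] F [-0.1  0.8 -2. ] w 0.666 grip 65.7
(0.645, -0.073, 0.0785, 95.7) -> [0.01 0.17 1.78] [ 0.0001 -0.0003 -0.0004]
```

{"op": "arm_command", "data": {"steps": [[0,0.08,0.4,0,0,0,-1],[0,0.08,0.8,0,0,0,-1],[0,0.08,1.1,0,0,0,-1],[0,0.08,1.4,0,0,0,-1],[0,0.08,1.6,0,0,0,-1],[0,0.08,1.7,0,0,0,-1],[0,0.08,1.75,0,0,0,-1],[0,0.08,1.8,0,0,0,-1],[0,0.08,1.8,0,0,0,-1],[0,0.08,1.8,0,0,0,-1]]}}

```text
time: 15.73
ee_pos: [0.6455, -0.074, 0.0788]
ee_rot: [0.0, -0.05, 0.999, -0.0]
wrist_force: [0.5, 0.1, -2.2]
width: 0.668
grip_force: 65.8
```

{"op": "arm_command", "data": {"steps": [[0,0,0.05,0,0,0,-1],[0,0,0.1,0,0,0,-1],[0,0,0.1,0,0,0,-1],[0,0,0.1,0,0,0,-1]]}}

```text
time: 16.07
ee_pos: [0.6455, -0.074, 0.0787]
ee_rot: [0.0, -0.05, 0.999, 0.0]
wrist_force: [-2.9, 1.0, 5.3]
width: 0.668
grip_force: 66.5
```

{"op": "arm_command", "data": {"steps": [[0,0,0.05,0,0,0,0.6],[0,0,0.05,0,0,0,1],[0,0,0.05,0,0,0,1],[0,0,0.05,0,0,0,1],[0,0,0.05,0,0,0,1],[0,0,0.05,0,0,0,1],[0,0,-1,0,0,0,1],[0,0,-3,0,0,0,1],[0,0,-6,0,0,0,1],[0,0,-8,0,0,0,1],[0,3,-8,0,0,0,1],[0,6,-8,0,0,0,1],[0,9,-8,0,0,0,1],[0,11.4,-8,0,0,0,1],[0,11.4,-8,0,0,0,1],[0,11.4,-8,0,0,0,1],[0,11.4,-8,0,0,0,1]]}}

```text
time: 17.48
ee_pos: [0.6342, 0.0385, 0.1582]
ee_rot: [0.0, -0.049, 0.999, -0.0]
wrist_force: [0.6, -1.1, -0.2]
width: 1.0
grip_force: 0.0
```

```bash
python3 go.py .6335 .0405 .047 95.7;  python3 - <<'E'
from h import *
np.set_printoptions(precision=4,suppress=True)
f=grab('scene'); c=cloud(f).reshape(-1,3)
q=c[(abs(c[:,0]-.645)<.06)&(abs(c[:,1]+.074)<.06)]
for a,b in((.044,.052),(.092,.102),(.102,.115)):
    s=q[(q[:,2]>a)&(q[:,2]<b)]; print(len(s),np.median(s,0),cv2.minEnclosingCircle((s[:,:2]*1000).astype('float32')))
s=q[(abs(q[:,0]-.6385)<.02)&(abs(q[:,1]-.043)<.03)]
E
```

```text
t 17.48 pos [0.6342 0.0385 0.1582] yaw 95.65 j [-0.59  0.37  0.62  1.61 -0.23  1.23  1.74] F [ 0.6 -1.1 -0.2] w 1.0 grip 0.0
(0.6335, 0.0405, 0.047, 95.7) -> [ 0.06  0.22 11.12] [-0.0009  0.0008 -0.0008]
187 [ 0.6603 -0.05    0.0481] ((644.828369140625, -60.32339859008789), 59.932064056396484)
168 [ 0.6463 -0.0696  0.0977] ((646.14453125, -71.42479705810547), 31.07331085205078)
31 [ 0.6467 -0.0693  0.1049] ((648.4613037109375, -65.26008605957031), 25.988412857055664)
```

The collar is home (top at 97.7 mm, expected 98). Now the grip.

{"op": "arm_command", "data": {"steps": [[0,0.2,3,0,0,0,1],[0,0.2,6,0,0,0,1],[0,0.2,8.5,0,0,0,1],[0,0.2,10,0,0,0,1],[0,0.2,10.7,0,0,0,1],[0,0.2,10.9,0,0,0,1],[0,0.2,10.9,0,0,0,1],[0,0.2,10.9,0,0,0,-1],[0,0.2,10.9,0,0,0,-1],[0,0.2,10.9,0,0,0,-1],[0,0.2,10.9,0,0,0,-1],[0,0.2,10.9,0,0,0,-1],[0,0.2,10.9,0,0,0,-1],[0,0.2,10.9,0,0,0,-1],[0,0.2,10.9,0,0,0,-1],[0,0.2,10.9,0,0,0,-1],[0,0.2,10.9,0,0,0,-1],[0,0.2,10.9,0,0,0,-1]]}}

```text
time: 19.03
ee_pos: [0.6342, 0.0412, 0.0493]
ee_rot: [0.0, -0.05, 0.999, -0.0]
wrist_force: [-1.5, -0.3, 5.4]
width: 0.248
grip_force: 60.3
```

```bash
cat > fin.py <<'E'
from h import *
np.set_printoptions(precision=4,suppress=True)
ex=np.array([np.cos(.0995),np.sin(.0995)]); ey=np.array([-ex[1],ex[0]])
def run(s0):
  for n in('scene','top'):
    c=cloud(grab(n)).reshape(-1,3); X=c[:,:2]@ex; Y=c[:,:2]@ey; Z=c[:,2]
    b=(X>.697)&(X<.76)&(Y>.05)&(Y<.12)&(Z>.048)&(Z<.062)
    k=(X>.674)&(X<.694)&(abs(Y-s0)<.012)&(Z>.048)&(Z<.062)
    print(n,'blade',b.sum(),Y[b].mean(),np.median(Y[b]),Y[b].std(),np.polyfit(X[b],Y[b],1)[0],'fin',k.sum(),Y[k].mean() if k.any() else 0,np.median(Y[k]),X[k].min() if k.any() else 0,X[k].max() if k.any() else 0)
import sys; run(float(sys.argv[1]))
E
python3 go.py; python3 fin.py -.023
```

```text
t 19.03 pos [0.6342 0.0412 0.0493] yaw 95.68 j [-0.56  0.48  0.58  1.7  -0.3   1.05  1.78] F [-1.5 -0.3  5.4] w 0.248 grip 60.3
scene blade 30 0.08012948344068047 0.08077001264729837 0.0020343972297134773 0.00959076491027021 fin 9 -0.019719750145787827 -0.019543225647645334 0.6754374040127672 0.6895328276839999
top blade 27 0.07859569026868582 0.07888759511035687 0.0016255575568630296 -0.005364462038439758 fin 0 0 nan 0 0
  return _methods._mean(a, axis=axis, dtype=dtype,
  ret = ret.dtype.type(ret / rcount)
```

{"op": "arm_command", "data": {"steps": [[0,0.3,0,0,0,0,-1],[0,0.8,0,0,0,0,-1],[0,1.6,0,0,0,0,-1],[0,2.4,0,0,0,0,-1],[0,3.2,0,0,0,0,-1],[0,4,0,0,0,0,-1],[0,4.8,0,0,0,0,-1],[0,5.6,0,0,0,0,-1],[0,6.4,0,0,0,0,-1],[0,7.2,0,0,0,0,-1],[0,8,0,0,0,0,-1],[0,8.7,0,0,0,0,-1],[0,9.2,0,0,0,0,-1],[0,9.4,0,0,0,0,-1],[0,9.4,0,0,0,0,-1],[0,9.4,0,0,0,0,-1],[0,9.4,0,0,0,0,-1]]}}

```text
time: 20.55
ee_pos: [0.6248, 0.136, 0.0493]
ee_rot: [0.0, -0.05, 0.999, 0.0]
wrist_force: [-1.7, 0.6, 6.7]
width: 0.249
grip_force: 60.4
```

```bash
python3 go.py; python3 fin.py .074; python3 fin.py .074;python3 - <<'E'
from h import *
ims=[]
for n,(u,v) in(('scene',(240,255)),('top',(222,158))):
    f=grab(n); cv2.imwrite(f'pics/raw_{n}.png',f['img'][:,:,::-1]); ims.append(cv2.resize(f['img'][v-30:v+30,u-20:u+20],None,fx=9.5,fy=9.5,interpolation=cv2.INTER_CUBIC))
cv2.imwrite('pics/s5.png',np.clip(np.hstack(ims)[:,:,::-1].astype(float)*1.8,0,255).astype('uint8'))
E
```

```text
t 20.55 pos [0.6248 0.136  0.0493] yaw 95.71 j [-0.69  0.49  0.55  1.69 -0.29  1.05  1.63] F [-1.7  0.6  6.7] w 0.249 grip 60.4
scene blade 32 0.08063974064160268 0.08132101090847327 0.002342328437314392 0.029301409378290184 fin 8 0.07451897235186336 0.07383780690540542 0.6757400701274641 0.6896441977620243
scene blade 33 0.08058289198393681 0.08085673748324777 0.0020942538058480696 0.01499360672290927 fin 10 0.0756411131135414 0.07526875228027828 0.6760680606605556 0.6906593882160665fin.py:9: RuntimeWarning: Mean of empty slice.
  print(n,'blade',b.sum(),Y[b].mean(),np.median(Y[b]),Y[b].std(),np.polyfit(X[b],Y[b],1)[0],'fin',k.sum(),Y[k].mean() if k.any() else 0,np.median(Y[k]),X[k].min() if k.any() else 0,X[k].max() if k.any() else 0)
  ret = ret.dtype.type(ret / rcount)
  return _methods._mean(a, axis=axis, dtype=dtype,
  ret = _var(a, axis=axis, dtype=dtype, out=out, ddof=ddof,
  arrmean = um.true_divide(arrmean, div, out=arrmean,
  ret = ret.dtype.type(ret / rcount)
Traceback (most recent call last):
  File "fin.py", line 10, in <module>
    import sys; run(float(sys.argv[1]))
 
[... 746 characters left out ...]
xis, dtype=dtype,
  ret = _var(a, axis=axis, dtype=dtype, out=out, ddof=ddof,
  arrmean = um.true_divide(arrmean, div, out=arrmean,
  ret = ret.dtype.type(ret / rcount)
Traceback (most recent call last):
  File "fin.py", line 10, in <module>
    import sys; run(float(sys.argv[1]))
                ~~~^^^^^^^^^^^^^^^^^^^^
  File "fin.py", line 9, in run
    print(n,'blade',b.sum(),Y[b].mean(),np.median(Y[b]),Y[b].std(),np.polyfit(X[b],Y[b],1)[0],'fin',k.sum(),Y[k].mean() if k.any() else 0,np.median(Y[k]),X[k].min() if k.any() else 0,X[k].max() if k.any() else 0)
                                                                   ~~~~~~~~~~^^^^^^^^^^^^^
TypeError: expected non-empty vector for x
```

View pics/s5.png

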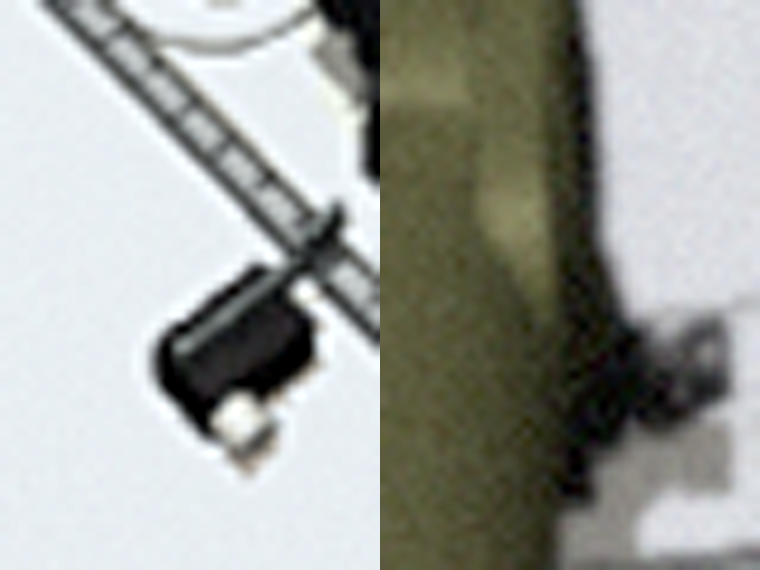

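The scene half (left) shows the fin at (340,210)–(315,245), slightly on the −y side of the blade line (305,262)–(175,350). The top view is hidden by the arm. I'll move 5.5 mm further, let go, clear the view and check.

{"op": "arm_command", "data": {"steps": [[0,0.2,0,0,0,0,-1],[0,0.4,0,0,0,0,-1],[0,0.55,0,0,0,0,-1],[0,0.55,0,0,0,0,-1],[0,0.55,0,0,0,0,-1],[0,0.55,0,0,0,0,0.5],[0,0.55,0,0,0,0,1],[0,0.55,0,0,0,0,1],[0,0.55,0,0,0,0,1],[0,0.55,0,0,0,0,1],[0,0.55,0,0,0,0,1],[0,0.55,0,0,0,0,1],[0,0.55,-2,0,0,0,1],[0,0.55,-6,0,0,0,1],[0,0.55,-10,0,0,0,1],[4,0.55,-10,0,0,0,1],[8,0.55,-10,0,0,0,1],[12,0.55,-10,0,0,0,1],[12,0.55,-10,0,0,0,1]]}}

```text
time: 22.43
ee_pos: [0.4955, 0.1273, 0.1462]
ee_rot: [-0.005, -0.05, 0.999, 0.001]
wrist_force: [-0.1, -0.7, -0.8]
width: 1.0
grip_force: 0.0
```

```bash
python3 go.py; cat > fin2.py <<'E'
from h import *
np.set_printoptions(precision=4,suppress=True)
ex=np.array([np.cos(.0995),np.sin(.0995)]); ey=np.array([-ex[1],ex[0]])
ims=[]
for n in('scene','top'):
    F=[grab(n) for _ in range(6)]; f=F[0]; B=[];K=[];G=[]
    for g in F:
        c=cloud(g).reshape(-1,3); X=c[:,:2]@ex; Y=c[:,:2]@ey; Z=c[:,2]
        m=(Z>.048)&(Z<.062)&(Y>.05)&(Y<.12); B.append(Y[m&(X>.697)&(X<.76)]); K.append(Y[m&(X>.676)&(X<.692)&(Y<.095)&(Y>.06)])
        G.append(Y[(X>.61)&(X<.66)&(Y>.05)&(Y<.12)&(Z>.077)&(Z<.095)])
    for a in(B,K,G):
        a=np.concatenate(a); print(n,len(a),a.mean() if len(a) else 0,np.median(a) if len(a) else 0,a.std() if len(a) else 0,np.percentile(a,[2,98]) if len(a) else 0)
    im=np.mean([g['img'] for g in F],0); u,v={'scene':(245,255),'top':(222,158)}[n]
    ims.append(cv2.resize(im[v-25:v+25,u-25:u+25],(400,400),interpolation=cv2.INTER_CUBIC))
cv2.imwrite('pics/fin.png',np.clip(np.hstack(ims)[:,:,::-1]*1.6,0,255).astype('uint8'))
E
python3 fin2.py 2>/dev/null
```

```text
t 22.43 pos [0.4955 0.1273 0.1462] yaw 95.73 j [-0.87  0.1   0.6   1.91 -0.07  1.16  1.43] F [-0.1 -0.7 -0.8] w 1.0 grip 0.0
scene 196 0.0803580265098517 0.08048749549227069 0.0020010701454966336 [0.0762 0.0841]
scene 56 0.08017850001435382 0.08022927276366032 0.0019757306131624897 [0.0766 0.0838]
scene 558 0.08043840900880178 0.08050304070297432 0.006599763239381837 [0.0685 0.0908]
top 162 0.07853509809488074 0.07882165945329317 0.0015284066017513434 [0.0762 0.0811]
top 48 0.0773955015091589 0.07735946214840912 0.0016196167381333454 [0.0754 0.0798]
top 109 0.07039894070008962 0.06994613851184878 0.0024474367513862925 [0.067  0.0753]
```

View pics/fin.png

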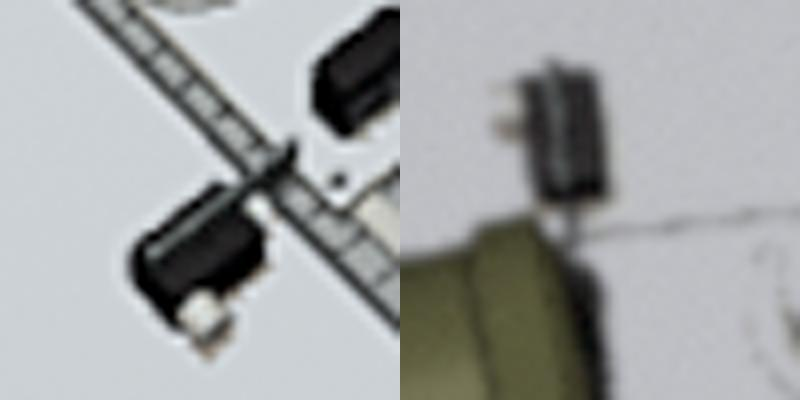

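The scene half shows the fin (295,145)–(265,175) collinear with the blade (150,255)–(240,190). The top half shows the arm still partly covering the area. I'll swing clear and confirm once with numbers.

{"op": "arm_command", "data": {"steps": [[0,-4,-2,0,0,0,1],[0,-8,-4,0,0,0,1],[0,-12,-5,0,0,0,1],[0,-16,-5,0,0,0,1],[0,-20,-5,0,0,0,1],[0,-24,-5,0,0,0,1],[0,-28,-5,0,0,0,1],[0,-32,-5,0,0,0,1],[0,-36,-5,0,0,0,1],[0,-36,-5,0,0,0,1],[0,-36,-5,0,0,0,1]]}}

```text
time: 23.95
ee_pos: [0.5392, -0.2334, 0.1983]
ee_rot: [-0.001, -0.046, 0.999, -0.001]
wrist_force: [0.9, 0.4, -0.6]
width: 1.002
grip_force: 0.0
```

```bash
python3 go.py; python3 fin2.py; python3 - <<'E'
from h import *
for n in('scene','top'):
    c=cloud(grab(n)).reshape(-1,3)
    q=c[(abs(c[:,0]-.634)<.06)&(abs(c[:,1]-.027)<.06)]
    for a,b in((.044,.052),(.09,.102)):
        s=q[(q[:,2]>a)&(q[:,2]<b)]; print(n,len(s),np.median(s,0).round(4))
E
```

```text
t 23.95 pos [ 0.5392 -0.2334  0.1983] yaw 95.32 j [-0.38  0.27  0.88  1.68 -0.22  1.29  2.21] F [ 0.9  0.4 -0.6] w 1.002 grip 0.0
scene 183 0.08042356277015067 0.08069209679904953 0.0019134231231831206 [0.0765 0.084 ]
scene 53 0.07964983877807934 0.07943303840739982 0.0018668443859756385 [0.0758 0.0829]
scene 558 0.08063838081185204 0.08095562215130685 0.006598552932958555 [0.069  0.0911]
top 161 0.0785376971676771 0.07869563690684314 0.0015199339757338618 [0.0762 0.0808]
top 44 0.07766224248745202 0.07833190381967801 0.0015869253300320376 [0.0756 0.0798]
top 591 0.07791110550455183 0.07796992777067314 0.006270273980954631 [0.0676 0.0885]
scene 200 [0.6501 0.0501 0.0475]
scene 194 [0.6374 0.0308 0.0971]
top 247 [0.6183 0.0362 0.0476]
top 250 [0.6343 0.028  0.0975]
```

Fin and blade agree within about 1 mm in both views, and the stack is home. Handing in.

```bash
python3 -c "
from plant import r
print(r.sign_off())"
```

```text
the job is handed in; nothing more can be done
None
```

The ring and then the collar are fully home on the spindle. The loaded carriage is at the index clip, pointer about 1 mm or less short of the blade by both cameras, and the grip is released; handed in at about 24 s, with no verdict returned.

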